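# Throw the coil winder's gear lever into the marked notch

### The arm

A 6-joint arm with a two-finger parallel gripper is mounted at the origin on a cart in front of the work surface, level with it; the furniture and walls round the work are solid. World frame = base frame: x ahead of the robot, y to its left, z up, the work surface at z = 0. Lengths are in m, angles in rad, forces in N, time in s.
With the tool pointing down it reaches from about 0.3 to 0.85 m from the base axis. Payload 4.2 kg.
Tool frame: the origin (TCP) lies midway between the tips of the shut fingers; the grasp point (between the pads) lies 19 mm behind it (grip_depth is the distance from the TCP to the grasp point, in m); z points along the fingers, y is the line along which they close (so a half turn about z gives the same grasp; the last joint's range is limited). The gripper opens to 91 mm and grips with 3 to 60 N. Pads are 32 mm wide; open, the fingers measure 118 mm over their backs; the gripper's body (76 mm by 178 mm) begins 60 mm behind the grasp point.
Start: joints at [-1.148, 0.32, 1.565, -0, 1.257, -0.02], TCP at [0.246, -0.52, 0.214] pointing down, gripper open.
Joint ranges: [-3.11, 3.11], [-0.84, 2.01], [0.21, 2.61], [-1.34, 4.49], [0.05, 2.63], [-2.56, 2.56]. Speed limits (rad/s): [2.57, 2.57, 3.14, 3.14, 3.14, 3.14].

### API

Orientations are given as a unit quaternion [w, x, y, z].
In Python, from cell import * gives the robot as it stands. The module is installed in compiled form; this text tells all that it offers.
- The arm moves only by the tool drive_tool, never from a script. Its argument "series" is text: rows parted by semicolons, each of 7 numbers parted by spaces: the turn, a rotation vector about the tool's x, y, z in rad, then the shift along the tool's x, y, z in mm, then the finger opening in mm, from 0 to 91.2. In form: wx wy wz dx dy dz grip; .... A call has 1 to 8 rows; each row is the pose to reach, as a shift and turn from the pose commanded when the call began, along the tool's axes at that moment; what a row does not reach only later rows make up. A row lasts 1/8 s, in which the tool goes at most 62.5 mm and 10.7 degrees, less where a joint would pass 70% of its speed; a pose out of reach is approached as far as the arm can. A call with a gripper value outside its range is refused whole. The fingers move at their own pace and stop on an object; the grip force is fixed at half the most. Time passes only in rows, so rows that repeat a pose let the fingers close. It gives the time, the measured TCP pose, the force, the opening and the grip force at its end, in the units of the state.
- get_state(): the state, without advancing time (a new reading comes with each control period).
- snapshot(name): name is "side" or "top" or "wrist"; returns the picture (384x512x3 uint8, blue, green, red); there is no depth.
- camera_params(name): a dict with "mtx" (3x3 intrinsics, pixels), "k1" (the pictures are not rectified: a ray, as slopes to the right and down, at radius r is drawn at 1 + k1 r^2 times it, then the intrinsics apply), "eye" and "orientation" of the camera in the world; the wrist camera has in their place "mount" (4x4, takes a point from camera to tool coordinates, whose origin is the TCP and whose axes are the flange's). Camera axes: x right, y down, z forward; pixel columns grow to the right and rows downward; lengths in m; the calibration is good to about 2 mm. A picture is of the moment at which its call begins: read the wrist's pose just before it. camera_params takes no time and is no camera call.
- sign_off(): hands the job in; it is judged then, once.
The state is a dict: "time_s": time; "joint_positions": joint angles; "qvel": joint speeds; "effort": joint torques, N m; "ee_pos": TCP position; "orientation": TCP orientation; "force": force on the tool from outside, world axes, zero at the start; "torque": the same for the moment, N m; "width": finger opening in m; "gripper_force": force on a finger pad.
Only numpy, scipy, OpenCV 4.12 (cv2) and the standard library are available. Lean on these libraries where they do the work, as an engineer would, in place of code of your own. Each camera call takes 0.05 s, during which the arm holds its last target. There are 200 camera calls.

### The job

The next coil is wound in another gear. On the coil winder, throw the gear lever (the long arm with the round upright grip, its tip riding on the notched cam) into the notch marked by the upright brass index pin, and let go so that it rests in that notch. Leave the short brake lever with the flat paddle where it is set.

Things in the scene. Friction and masses are not known exactly. Their poses are not given: they have to be found in the camera images.
- gear_grip (a point): Gear lever's round black upright grip, 24 mm across, straight from 109 to 131 mm above the bench, top 137; point on its axis, 116 mm up. Swings level, 90 mm from gear_pivot. Four sprung notches 0.4 rad (36 mm of grip path) apart; up to 6 N at the grip to leave one; past half-way it is drawn into the next. Starts in the first notch, at the right; swings left, clockwise from above. Arm top: 79 mm.
- gear_pivot (a point): Gear lever's upright pivot axis: point on top of its steel hub, 80 mm above the bench (cap to 83), at the far side of the top of the coil winder's grey gearbox, the grip being on the robot's side. The winder's dark base is 174 x 265 mm; a white bobbin of copper wire sits right of the gearbox. Its place and yaw vary.
- pin_head (a point): Brass index pin, fixed upright in the gearbox top, mushroom head 18 mm across, top 84 mm above the bench; point in its head, 80 mm up. It marks the second, third or fourth notch (dips in a zigzag aluminium cam), just outside it, 126 mm from gear_pivot: a lever in that notch points at it, grip axis 36 mm from pin axis. The two others have flat 10 mm brass plugs, the first none.
- brake_paddle (a point): Paddle of the brake lever, not to be moved: upright black plate 30 x 6 x 26 mm, on a 50 mm arm on the small grey block at the winder's right-hand end; point at its middle, 82 mm above the bench, top at 95 mm. It turns easily about an upright axis and stays where it is put.

How it is judged:
By the outcome, as a careful person would: the job done as asked, in the order asked, and still so for the second after the job is handed in, with the robot touching nothing.
It also fails if it takes over 27 s, if anything falls off the work surface, if the arm or the gripper's body presses on something with over 40 N, if the wrist force passes 120 N, or if a joint passes its speed limit or range.

## Working session

There is one attempt and no reset: what is moved stays moved. The work goes in short steps, Python scripts to look and compute and a tool call to move; the robot and the scene stay as the last step left them, time stands still between calls to the robot, and variables do not carry over. Pictures are saved under pics/ and viewed, at most 10 in all, crops included, and the job is handed in when it is done.

Besides the shell and the picture viewer there is one more tool, called after ">>>" as name(argument=value, ...) on one line, values as JSON. drive_tool: Moves the arm, as the interface text tells. Its arguments: {"type":"object","properties":{"series":{"type":"string"}},"required":["series"]}

```bash
mkdir -p pics
python3 - <<'E'
from cell import *
import cv2
for n in("top","side"):
    p=camera_params(n);print(n,p)
    cv2.imwrite(f"pics/{n}0.png",snapshot(n))
s=get_state();print(s["ee_pos"],s["orientation"],s["time_s"])
E
```

```text
top {'mtx': array([[358.22031778,   0.        , 261.24739874],
       [  0.        , 358.22031778, 193.48610132],
       [  0.        ,   0.        ,   1.        ]]), 'k1': -0.051723428912896906, 'eye': array([ 0.35816488, -0.15713919,  0.98262905]), 'orientation': array([-0.04782181,  0.71224236, -0.69852557,  0.04985901])}
side {'mtx': array([[490.10538768,   0.        , 259.05339479],
       [  0.        , 490.10538768, 188.89151976],
       [  0.        ,   0.        ,   1.        ]]), 'k1': -0.162518146112081, 'eye': array([0.44631269, 0.63734386, 0.42067681]), 'orientation': array([ 5.52497773e-04, -1.29234987e-02,  8.11484538e-01, -5.84230711e-01])}
[ 0.24618489 -0.51913266  0.21320266] [-7.95126866e-04  9.75592098e-01  2.19589164e-01 -1.61449568e-04] 0.1
```

View pics/top0.png

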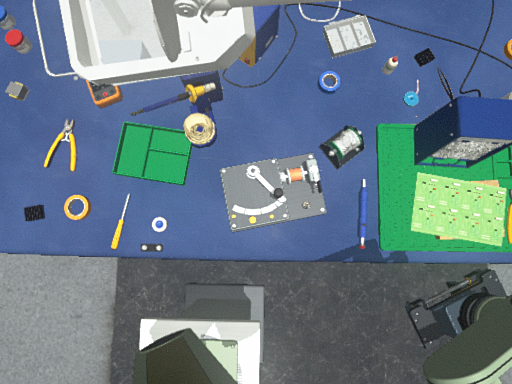

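View pics/side0.png

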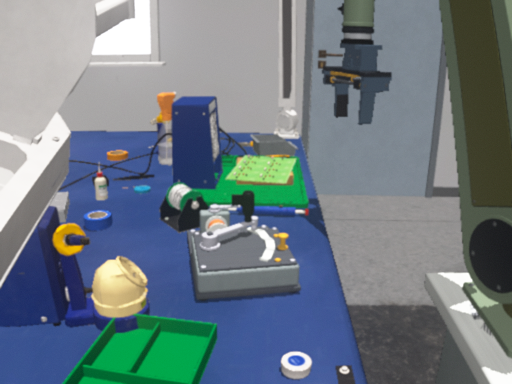

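Top view: the winder is around (272,192), with the hub near (254,171), the grip near (278,192) and brass spots at lower left. I'll enlarge crops of both views.

Run:
```python
import cv2,numpy as np
a=cv2.imread("pics/top0.png")[145:235,212:332]; b=cv2.imread("pics/side0.png")[175:305,180:310]
cv2.imwrite("pics/c.png",np.hstack([cv2.resize(a,(400,300),interpolation=2),cv2.resize(b,(390,390),interpolation=2)[:300]]))
cv2.imwrite("pics/c1.png",cv2.resize(a,(720,540),interpolation=cv2.INTER_CUBIC))
cv2.imwrite("pics/c2.png",cv2.resize(b,(520,520),interpolation=cv2.INTER_CUBIC))
```

```text
(no output)
```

View pics/c1.png

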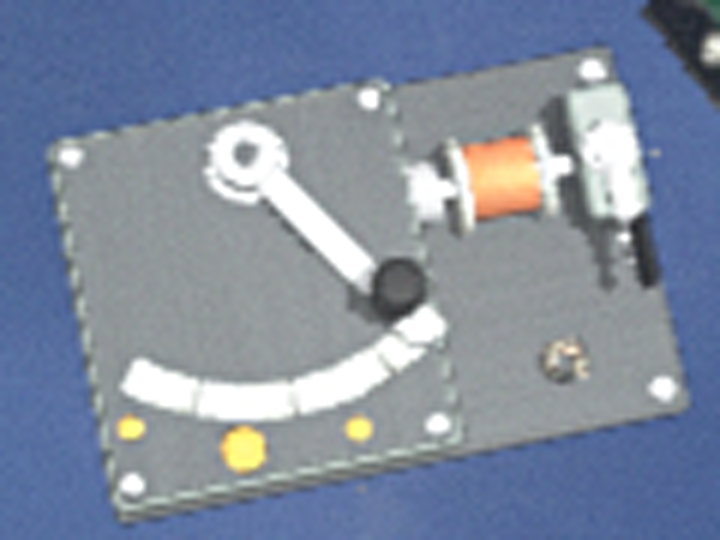

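View pics/c2.png

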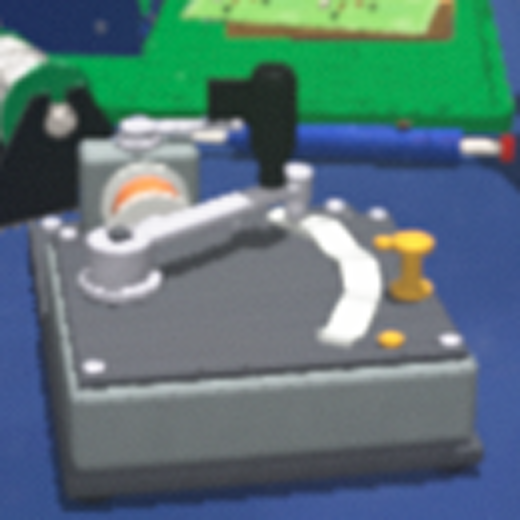

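The crops show the large mushroom pin head between two flat plugs, so the pin marks notch 3. Top pixels: grip (278.3,192.5), hub (252.8,170.8), pin (252.5,220), paddle (319.5,187). Side pixels: grip top (248,192.5), hub top (209,235), pin head (284,235).

```bash
cat > h.py <<'E'
from cell import *
import cv2,numpy as np
from scipy.spatial.transform import Rotation as R
def ray(n,uv):
    p=camera_params(n);q=p["orientation"]
    d=cv2.undistortPoints(np.array([[uv]],float),p["mtx"],np.array([p["k1"],0,0,0.]))[0,0]
    return np.array(p["eye"]),R.from_quat(np.roll(q,-1)).apply([*d,1])
def plane(n,uv,z):
    e,d=ray(n,uv);return e+d*(z-e[2])/d[2]
def tri(a,b):
    (e,d),(f,g)=ray("top",a),ray("side",b)
    t=np.linalg.lstsq(np.c_[d,-g],f-e,rcond=None)[0]
    return e+d*t[0],f+g*t[1]
E
python3 - <<'E'
from h import *
np.set_printoptions(precision=4,suppress=True)
o=lambda x,y:(x/6+212-.4,y/6+145-.4)
s=lambda x,y:(x/4+180-.4,y/4+175-.4)
T={"grip":(o(398,285),.137),"hub":(o(245,155),.083),"pin":(o(243,450),.084),"plugL":(o(131,428),.066),"plugR":(o(359,429),.066),"paddle":(o(645,250),.095)}
S={"grip":s(273,68),"hub":s(120,240),"pin":s(414,241)}
P={}
for k,(uv,z) in T.items():
    P[k]=plane("top",uv,z);print(k,P[k],*(tri(uv,S[k]) if k in S else ()), plane("side",S[k],z) if k in S else '')
h=P["hub"][:2]
for k in P:
    v=P[k][:2]-h;print(k,np.hypot(*v),np.arctan2(v[1],v[0]))
st=get_state();r=R.from_quat(np.roll(st["orientation"],-1));print(r.as_matrix(),st["joint_positions"])
E
```

```text
grip [ 0.48   -0.1982  0.137 ] [ 0.4802 -0.1983  0.1354] [ 0.4805 -0.1983  0.1354] [ 0.4803 -0.1936  0.137 ]
hub [ 0.5425 -0.1348  0.083 ] [ 0.5436 -0.1347  0.0774] [ 0.5434 -0.1347  0.0773] [ 0.5418 -0.122   0.083 ]
pin [ 0.4167 -0.1369  0.084 ] [ 0.417  -0.1368  0.0791] [ 0.4168 -0.1367  0.0791] [ 0.4172 -0.1256  0.084 ]
plugL [ 0.4263 -0.0884  0.066 ] 
plugR [ 0.4278 -0.1858  0.066 ] 
paddle [ 0.5029 -0.3036  0.095 ] 
grip 0.08897748587440975 -2.3494686227590025
hub 0.0 0.0
pin 0.12581672939923313 -3.1255429559489736
plugL 0.12511163962913344 2.7615796076372487
plugR 0.1255003673242625 -2.7237389065619815
paddle 0.1733146996558403 -1.8011924183334325
[[ 0.9036  0.4285 -0.0007]
 [ 0.4285 -0.9036  0.0015]
 [ 0.     -0.0016 -1.    ]] [-1.148   0.3202  1.5655  0.      1.2574 -0.02  ]
```

Radii 89.0 and 125.8 mm match the given 90 and 126. The lever must turn 0.78 rad, so this is notch 3, and the grip target is about (0.4525,-0.136). The fingers already close along the chord of that path, so I'll keep the yaw and go over the grip.

>>> drive_tool(series="0 0 0 40 -22 0 91; 0 0 0 90 -49 0 91; 0 0 0 145 -79 0 91; 0 0 0 200 -109 0 91; 0 0 0 255 -139 0 91; 0 0 0 310 -169 0 91; 0 0 0 338 -184 0 91; 0 0 0 349 -190 0 91")

```text
time_s: 1.1
ee_pos: [0.4809, -0.1969, 0.2136]
orientation: [-0.0, 0.975, 0.221, -0.0]
force: [0.3, -1.1, -0.3]
width: 0.0908
gripper_force: 0.0
```

>>> drive_tool(series="0 0 0 0 0 30 60; 0 0 0 0 0 70 60; 0 0 0 0 0 100 60; 0 0 0 0 0 111 60; 0 0 0 0 0 111 60; 0 0 0 0 0 111 28; 0 0 0 0 0 111 28; 0 0 0 0 0 111 28")

```text
time_s: 2.1
ee_pos: [0.4807, -0.1985, 0.1037]
orientation: [0.0, 0.976, 0.22, 0.001]
force: [0.3, 0.3, -0.1]
width: 0.0328
gripper_force: 0.0
```

Run:
```python
from h import *
st=get_state();print(st["time_s"],st["ee_pos"],st["force"],st["width"],st["gripper_force"])
a=cv2.resize(snapshot("wrist"),(512,384));b=cv2.resize(snapshot("side")[130:270,180:340],(439,384))
cv2.imwrite("pics/w1.png",cv2.resize(np.hstack([a,b]),(800,323)))
r=R.from_quat(np.roll(st["orientation"],-1))
c=np.array([.5425,-.1348])
for t in np.linspace(-2.349,-3.14,9):
    p=c+.09*np.array([np.cos(t),np.sin(t)])
    print(round(t,2),(1000*r.inv().apply(np.r_[p-np.array(st["ee_pos"])[:2],0])).round(1))
```

```text
2.1 [ 0.48068679 -0.19850639  0.10366718] [ 0.30263103  0.34123668 -0.14304484] 0.032783311981749004 0.0
-2.35 [-1.4 -0.2 -0. ]
-2.45 [-4.  -8.7 -0. ]
-2.55 [ -5.8 -17.4  -0. ]
-2.65 [ -6.7 -26.3  -0. ]
-2.74 [ -6.8 -35.2  -0. ]
-2.84 [ -5.9 -44.   -0.1]
-2.94 [ -4.2 -52.8  -0.1]
-3.04 [ -1.6 -61.3  -0.1]
-3.14 [  1.8 -69.5  -0.1]
```

View pics/w1.png

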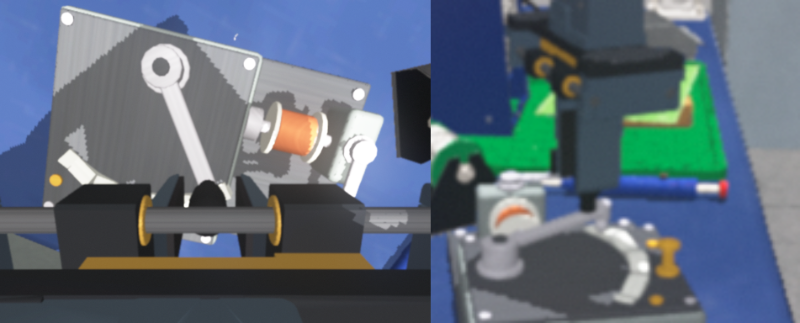

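The grip sits centred between the fingers (wrist view about (208,205)). I'll swing it along the arc, caged.

>>> drive_tool(series="0 0 0 -3 -6 0 28; 0 0 0 -5 -15 0 28; 0 0 0 -7 -25 0 28; 0 0 0 -7 -35 0 28; 0 0 0 -6 -45 0 28; 0 0 0 -4 -54 0 28; 0 0 0 -2 -61 0 28; 0 0 0 0 -66 0 28")

```text
time_s: 3.2
ee_pos: [0.4554, -0.1525, 0.1044]
orientation: [0.015, 0.974, 0.225, 0.001]
force: [-0.9, -58.8, -11.7]
width: 0.0283
gripper_force: 26.1
```

>>> drive_tool(series="0 0 0 1 -3 0 28; 0 0 0 1 -3 0 28; 0 0 0 1 -3 0 28; 0 0 0 1 -3 0 28")

```text
time_s: 3.7
ee_pos: [0.4517, -0.1362, 0.1033]
orientation: [0.001, 0.975, 0.22, 0.0]
force: [-0.5, -5.9, 2.8]
width: 0.028
gripper_force: 2.3
```

Run:
```python
from h import *
st=get_state();print(st["time_s"],st["ee_pos"],st["force"],st["width"],st["gripper_force"])
a=cv2.resize(snapshot("wrist"),(512,384));b=cv2.resize(snapshot("side")[130:270,180:340],(439,384))
cv2.imwrite("pics/w2.png",cv2.resize(np.hstack([a,b]),(800,323)))
```

```text
3.7 [ 0.45172777 -0.13621587  0.10332616] [-0.49143461 -5.9241293   2.83986314] 0.028041983374784318 2.3210391626344062
```

View pics/w2.png

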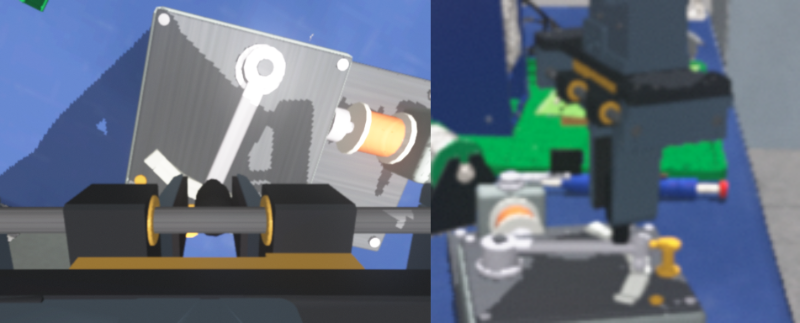

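The lever now points at the pin, which shows in the side view at about (665,255). I'll open the fingers, rise and back away.

>>> drive_tool(series="0 0 0 0 0 0 40; 0 0 0 0 0 0 60; 0 0 0 0 0 0 60; 0 0 0 0 0 -10 60; 0 0 0 0 0 -40 60; 0 0 0 0 0 -80 60; 0 0 0 0 0 -110 60; 0 0 0 0 0 -110 60")

```text
time_s: 4.8
ee_pos: [0.4532, -0.136, 0.2158]
orientation: [0.002, 0.976, 0.22, 0.003]
force: [0.3, -1.2, 0.3]
width: 0.0601
gripper_force: 0.0
```

>>> drive_tool(series="0 0 0 -30 16 0 60; 0 0 0 -70 37 0 60; 0 0 0 -120 64 0 60; 0 0 0 -170 90 0 60; 0 0 0 -220 117 0 60; 0 0 0 -260 138 0 60; 0 0 0 -280 149 0 60; 0 0 0 -280 149 0 60")

```text
time_s: 5.8
ee_pos: [0.2613, -0.3905, 0.2119]
orientation: [-0.001, 0.976, 0.218, -0.0]
force: [0.3, 0.4, -0.1]
width: 0.0602
gripper_force: 0.0
```

Run:
```python
from h import *
st=get_state();print(st["time_s"],st["ee_pos"],st["force"])
cv2.imwrite("pics/t3.png",cv2.resize(snapshot("top")[145:235,212:332],(720,540),interpolation=cv2.INTER_CUBIC))
```

```text
5.8 [ 0.26133541 -0.39052694  0.21187186] [ 0.2963015   0.42395407 -0.14740001]
```

View pics/t3.png

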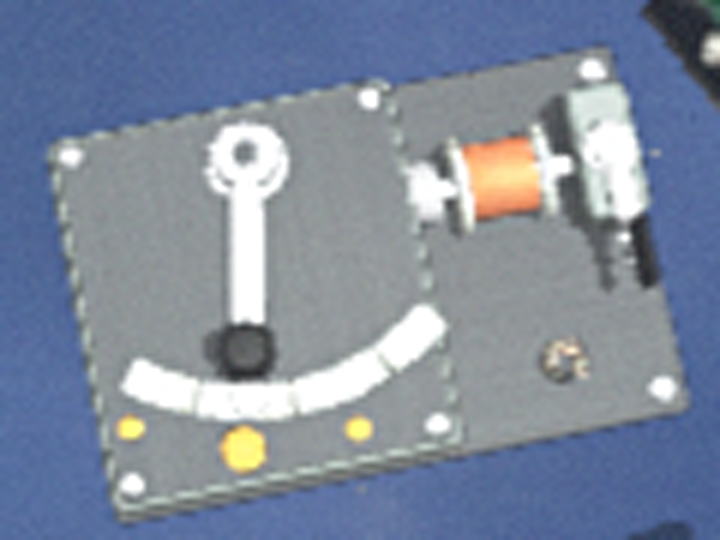

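The grip at crop (245,350) is in line with the hub (245,155) and the pin (243,450). The paddle at (645,250) and the winder haven't moved.

```bash
python3 -c "
from cell import *
print(sign_off())"
```

```text
the job is handed in; nothing more can be done
None
```

The gear lever rests in the third notch, the one marked by the index pin. The brake lever did not move, the gripper is clear of everything, and the job was handed in at about 6 s.

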